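Park the red pattern weight in the desk caddy

TASK

Put the red pattern weight away: slide it along the wooden deck of the caddy, keeping it down on the deck rather than lifting it, until it drops into the round pocket and lies flat on the pocket's floor. Leave the blue weight and the ink jar where they are.

Things in the scene. Friction and masses are not known exactly. Their poses are not given: they have to be found in the camera images.
- red_weight_center (a point): Red pattern weight: a loose red disc, 80 mm diameter, 14 mm thick, with an upright round steel knob (24 mm diameter, 28 mm tall) on its middle; 42 mm high in all, 0.3 to 0.6 kg. It stands flat on the caddy's deck, 110 to 145 mm to one side of the pocket. This point is on its axis, half-way up: 21 mm above its underside, 7 mm above the disc's top face. z points up the knob.
- blue_weight_center (a point): The blue pattern weight: same shape and size as the red one, but the disc is blue. It stands on the deck on the other side of the pocket and is to be left there. This point is on its axis, 21 mm above its underside.
- pocket (a point): Round pocket in the pale wooden deck of the fixed caddy: 96 mm diameter, 8 mm deep, upright wall, black floor, empty. Point: centre of its mouth, level with the deck's top (24 mm above the table). y runs along the deck, z up. The deck is flat, reaching 190 mm either way along y, 75 mm along x; then on +x a black rack of markers, tops 20 mm above the deck. A seated disc stands 6 mm proud.
- ink_jar_center (a point): A closed amber ink jar, 48 mm diameter, 58 mm high, standing loose on the table on the robot's side of the caddy; to be left alone. This point is on its axis, 29 mm above its underside. A loose eraser and a loose marker lie near it.

How it is judged:
By the outcome, as a careful person would: the job done as asked, in the order asked, and still so for the second after the job is handed in, with the robot touching nothing.
It also fails if it takes over 32 s, if anything falls off the work surface, if the arm or the gripper's body presses on something with over 40 N, if the wrist force passes 120 N, or if a joint passes its speed limit or range.

ROBOT

A 7-joint arm with a two-finger parallel gripper is mounted at the origin on the work surface. World frame = base frame: x ahead of the robot, y to its left, z up, the work surface at z = 0. Lengths are in m, angles in rad, forces in N, time in s.
With the tool pointing down it reaches from about 0.425 to 0.875 m from the base axis. Payload 8.4 kg.
Tool frame: the origin (TCP) lies on the centre line of the jaws, within the pads' length; the fingertips stand bot.tcp_to_tips ahead of it and the grasp point (between the pads) lies 11 mm behind it (bot.tcp_to_tips is the distance from the TCP to the fingertips, in m); z points along the fingers, y is the direction in which the jaws open and shut (so a half turn about z gives the same grasp; the last joint's range is limited). The gripper opens to 87 mm and grips with 3 to 60 N. Pads are 19 mm wide; open, the fingers measure 117 mm over their backs; the gripper's body (75 mm by 190 mm) begins 51 mm behind the grasp point.
Start: joints at [1.25, 0.333, 0.04, 1.465, -0.013, 1.343, -0.059], TCP at [0.143, -0.634, 0.231] pointing down, gripper open.
Joint ranges: [-2.58, 2.58], [-0.38, 2.09], [-1.3, 1.39], [0.25, 2.4], [-1.5, 4.64], [0.08, 2.09], [-2.65, 2.65]. Speed limits (rad/s): [2.22, 2.22, 2.79, 2.79, 3.14, 3.14, 3.14].

INTERFACE

Orientations are given as a unit quaternion [x, y, z, w].
In Python, from plant import bot gives the robot as it stands. The module is installed in compiled form; this text tells all that it offers.
- The arm moves only by the tool play_rows, never from a script. Its argument "targets" is a list of rows, each a list of 5 numbers: the shift along the tool's x, y, z in mm, then the turn about the tool's z in degrees, then the closure, from 0 (fully open) to 1 (shut). In form: [[dx, dy, dz, twist, grip], ...]. A call has 1 to 5 rows; each row is the pose to reach, as a shift and turn from the pose measured when the call began, along the tool's axes at that moment; what a row does not reach only later rows make up. A row lasts 1/8 s, in which the tool goes at most 62.5 mm and 10.7 degrees, less where a joint would pass 70% of its speed; a pose out of reach is approached as far as the arm can. A call with a gripper value outside its range is refused whole. The fingers move at their own pace and stop on an object; "newtons" is the grip in N (left out, the last holds). Time passes only in rows, so rows that repeat a pose let the fingers close. It gives the time, the measured TCP pose, the force and the opening at its end, in the units of the state.
- bot.read_state(): the state, without advancing time (a new reading comes with each control period).
- bot.snapshot(name): name is "side" or "top" or "wrist"; returns the picture (400x640x3 uint8, red, green, blue); there is no depth.
- bot.camera_info(name): a dict with "mtx" (3x3 intrinsics, pixels), "R" (3x3) and "t" (3): a world point X has camera coordinates R X + t. Camera axes: x right, y down, z forward; pixel columns grow to the right and rows downward; lengths in m; the calibration is good to about 2 mm. The wrist camera is an equidistant fisheye: a pixel r from the principal point sees the ray r / f radians off the axis. A picture is of the moment at which its call begins: read the wrist's pose just before it. camera_info takes no time and is no camera call; for the wrist camera it gives the pose at the moment of the call.
- bot.close_job(): hands the job in, once; it reports no verdict.
The state is a dict: "clock": time; "qpos": joint angles; "qd": joint speeds; "joint_efforts": joint torques, N m; "ee_pos": TCP position; "tool_rot": TCP orientation; "ft_force": force on the tool from outside, world axes, zero at the start; "wrist_torque": the same for the moment, N m; "width": finger opening in m.
Only numpy, scipy, OpenCV 4.12 (cv2) and the standard library are available. Lean on these libraries where they do the work, as an engineer would, in place of code of your own. Each camera call takes 0.05 s, during which the arm holds its last target.

## Working session

There is one attempt and no reset: what is moved stays moved. The work goes in short steps, Python scripts to look and compute and a tool call to move; the robot and the scene stay as the last step left them, time stands still between calls to the robot, and variables do not carry over. Pictures are saved under pics/ and viewed, and the job is handed in when it is done.

Besides the shell and the picture viewer there is one more tool, called after "Emit:" by a JSON object that holds its "op" and its "data". play_rows: Moves the arm, as the interface text tells. Its arguments: {"type":"object","properties":{"targets":{"type":"array","items":{"type":"array","items":{"type":"number"}}},"newtons":{"type":"number"}},"required":["targets"]}

```bash
mkdir -p pics; python3 - <<'E'
from plant import bot
import cv2
s=bot.read_state(); print(s, bot.tcp_to_tips)
for n in ("top","side"):
    im=bot.snapshot(n); cv2.imwrite(f"pics/{n}0.png",im[:,:,::-1])
    c=bot.camera_info(n); print(n,c)
E
```

```text
{'clock': 0.0, 'qpos': array([ 1.24980521,  0.33386854,  0.03988395,  1.46629215, -0.01343251,
        1.34329018, -0.05851241]), 'qd': array([-0.00071264, -0.00013535,  0.0014199 , -0.00046721, -0.00194939,
        0.00074796,  0.00019026]), 'joint_efforts': array([-6.13865868e-04, -6.56377602e+01,  1.33451868e+00, -4.03806496e+01,
       -5.98833198e-02,  4.47073288e-02,  1.46065740e-04]), 'ee_pos': array([ 0.14285972, -0.63363127,  0.22967656]), 'tool_rot': array([ 9.93859664e-01,  1.10645083e-01, -1.26981521e-04, -7.85871414e-04]), 'ft_force': array([-0.83275316, -0.43876871,  0.14967492]), 'wrist_torque': array([ 0.02714097, -0.00451465, -0.01115334]), 'width': 0.08658712531054553} 0.008
top {'mtx': array([[438.35245233,   0.        , 319.41136328],
       [  0.        , 438.35245233, 193.78859177],
       [  0.        ,   0.        ,   1.        ]]), 'R': array([[ 0.01046537, -0.99936808,  0.03396923],
       [-0.98872674, -0.01541636, -0.14893542],
       [ 0.14936499, -0.03202763, -0.98826329]]), 't': array([0.02081498, 0.53015298, 0.66814799])}
side {'mtx': array([[491.01190373,   0.        , 310.54159432],
       [  0.        , 491.01190373, 200.15858106],
       [  0.        ,   0.        ,   1.        ]]), 'R': array([[ 0.94392397, -0.32986931, -0.01392035],
       [-0.25831261, -0.71159123, -0.65338543],
       [ 0.2056262 ,  0.62034197, -0.75689742]]), 't': array([-0.49677568,  0.21190403,  0.79665523])}
```

View pics/top0.png

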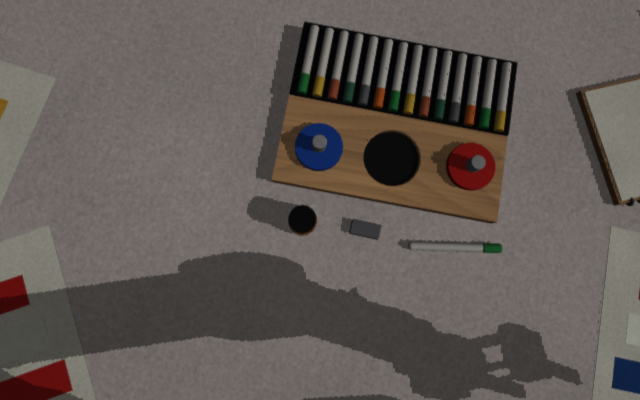

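View pics/side0.png

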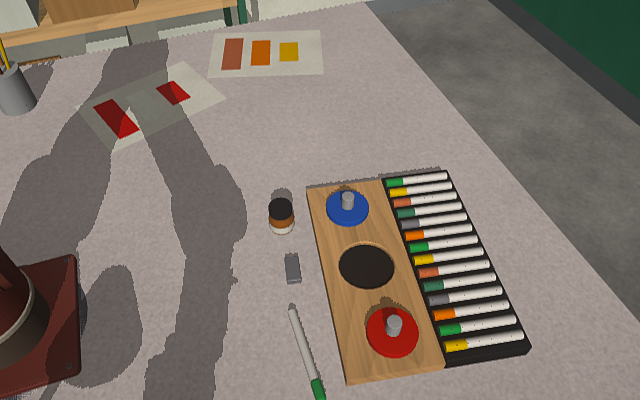

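Top view: the red disc is at about (471,166), the pocket at (392,158) and the blue disc at (319,147). The jar is at (302,220), the eraser at (365,229) and the loose marker at (455,246). The side view agrees. Next I'll measure these.

```bash
cat > h.py <<'E'
import numpy as np, cv2
def plane(c,uv,z):
    K,R,t=c["mtx"],c["R"],c["t"]
    uv=np.atleast_2d(np.asarray(uv,float))
    d=np.c_[(uv-[K[0,2],K[1,2]])/[K[0,0],K[1,1]],np.ones(len(uv))]@R
    o=-R.T@t
    return o+d*((z-o[2])/d[:,2])[:,None]
def circ(p):  # least squares circle
    A=np.c_[2*p[:,:2],np.ones(len(p))]; s=np.linalg.lstsq(A,(p[:,:2]**2).sum(1),rcond=None)[0]
    return s[:2],np.sqrt(s[2]+s[0]**2+s[1]**2)
def blob(m,seed):
    m=cv2.morphologyEx(m.astype(np.uint8),cv2.MORPH_OPEN,np.ones((3,3)))
    cs,_=cv2.findContours(m,cv2.RETR_EXTERNAL,cv2.CHAIN_APPROX_NONE)
    c=min(cs,key=lambda c:np.hypot(*(cv2.convexHull(c)[:,0].mean(0)-seed)) if len(c)>12 else 1e9)
    return cv2.convexHull(c)[:,0].astype(float), cv2.contourArea(c)
def masks(im):
    r,g,b=[im[:,:,i].astype(int) for i in range(3)]
    return dict(red=(r>70)&(r>2.2*g)&(r>2.2*b),blue=(b>60)&(b>1.7*r)&(b>1.5*g),dark=(im.max(2)<50),
      grey=(abs(r-g)<14)&(abs(r-b)<20)&(r>60))
E
python3 - <<'E'
from h import *
from plant import bot
for n,seeds in (("top",dict(red=(471,166),blue=(319,147),dark=(392,158))),("side",dict(red=(392,332),blue=(347,208),dark=(366,266)))):
    im=cv2.imread(f"pics/{n}0.png")[:,:,::-1]; c=bot.camera_info(n); M=masks(im)
    for k,z in (("red",.038),("blue",.038),("dark",.024)):
        h,a=blob(M[k],seeds[k]); p=plane(c,h,z); ce,r=circ(p); print(n,k,a,ce.round(4),r.round(4), np.ptp(p[:,:2],axis=0).round(3))
c=bot.camera_info("top")
for nm,uv,z in (("knob red",(478,161),.066),("knob blue",(319,142),.066),("deck BL",(273,182),.024),("deck BR",(497,221),.024),("deckTR",(508,133),.024),("deckTL",(290,97),.024),("jar",(302,219),.058),("marker l",(410,245),.01),("marker r",(502,248),.01)): print(nm,plane(c,uv,z).round(4))
c=bot.camera_info("side")
for nm,uv in (("knob red",(394,321)),("knob blue",(348,196))): print(nm,plane(c,uv,.066).round(4))
E
```

```text
top red 1106.5 [ 0.5813 -0.2237] 0.0389 [0.078 0.076]
top blue 1204.0 [0.6094 0.0295] 0.0389 [0.076 0.076]
top dark 2326.5 [ 0.5954 -0.0933] 0.047 [0.093 0.093]
side red 2047.5 [ 0.5782 -0.2268] 0.0407 [0.081 0.083]
side blue 920.5 [0.6062 0.0236] 0.0414 [0.081 0.086]
side dark 1798.5 [ 0.5931 -0.0971] 0.0452 [0.091 0.088]
knob red [[ 0.5825 -0.2232  0.066 ]]
knob blue [[0.6086 0.0301 0.066 ]]
deck BL [[0.5506 0.104  0.024 ]]
deck BR [[ 0.4912 -0.2677  0.024 ]]
deckTR [[ 0.6423 -0.2944  0.024 ]]
deckTL [[0.698 0.079 0.024]]
jar [[0.4869 0.055  0.058 ]]
marker l [[ 0.4504 -0.125   0.01  ]]
marker r [[ 0.4472 -0.2801  0.01  ]]
knob red [[ 0.5796 -0.2245  0.066 ]]
knob blue [[0.6085 0.0269 0.066 ]]
```

Emit:
{"op": "play_rows", "data": {"targets": [[52,-30,0,0,0],[103,-60,0,0,0],[155,-91,0,0,0],[207,-121,0,0,0],[259,-151,0,0,0]], "newtons": 10}}

```text
clock: 0.72
ee_pos: [0.3634, -0.4278, 0.2298]
tool_rot: [0.994, 0.111, -0.0, -0.001]
ft_force: [0.9, -0.3, -0.1]
width: 0.0872
```

Emit:
{"op": "play_rows", "data": {"targets": [[55,-32,0,5,0],[110,-64,0,10,0],[165,-96,20,14,0],[220,-128,50,19,0],[257,-151,80,19,0]]}}

```text
clock: 1.35
ee_pos: [0.5787, -0.226, 0.1528]
tool_rot: [0.998, -0.055, 0.0, -0.001]
ft_force: [-0.3, -0.7, -0.2]
width: 0.0871
```

```bash
python3 - <<'E'
from plant import bot
import cv2
s=bot.read_state(); print(s['clock'],s['ee_pos'],s['tool_rot'])
c=bot.camera_info("wrist"); print(c)
im=bot.snapshot("wrist"); cv2.imwrite("pics/w1.png",im[:,:,::-1])
E
```

```text
1.35 [ 0.57867368 -0.22600971  0.15276173] [ 9.98460274e-01 -5.54682289e-02  2.24146386e-04 -5.54469317e-04]
{'mtx': array([[309.70691629,   0.        , 321.43213459],
       [  0.        , 309.70691629, 195.80286473],
       [  0.        ,   0.        ,   1.        ]]), 'R': array([[-0.11069892, -0.9938529 , -0.00147296],
       [-0.96424227,  0.10704146,  0.24244376],
       [-0.24079577,  0.02825855, -0.97016434]]), 't': array([-0.15987671,  0.57096353,  0.4580721 ])}
```

View pics/w1.png

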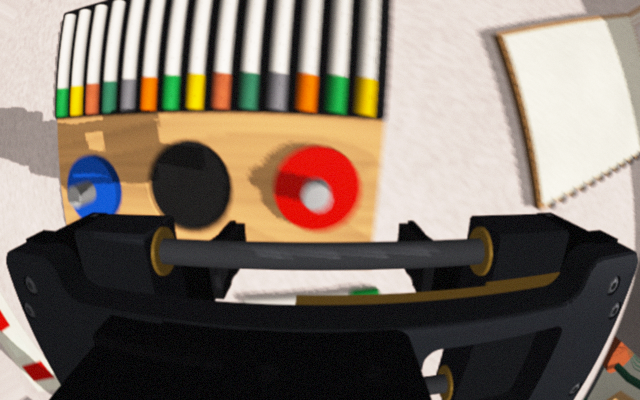

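The wrist view shows the red disc at (316,187) with its knob top at (317,196). The pocket is at (190,184) and the blue disc at (93,187). I'll measure again from this view.

```bash
python3 - <<'E'
from h import *
from plant import bot
c=bot.camera_info("wrist"); K=c["mtx"]; im=cv2.imread("pics/w1.png")[:,:,::-1]; M=masks(im)
def und(uv):
    uv=np.atleast_2d(np.array(uv,float))
    p=cv2.fisheye.undistortPoints(uv[:,None],K,np.zeros(4))[:,0]  # equidistant
    return p*[K[0,0],K[1,1]]+[K[0,2],K[1,2]]
for k,sd,z in (("red",(316,187),.038),("dark",(190,184),.024)):
    h,a=blob(M[k],sd); ce,r=circ(plane(c,und(h),z)); print(k,a,ce.round(4),r.round(4))
print(plane(c,und((317,194)),.066))
E
```

```text
red 5635.0 [ 0.5867 -0.2117] 0.0379
dark 32.5 [ 0.5449 -0.0539] 0.0067
[[ 0.58880976 -0.21365839  0.066     ]]
```

```bash
python3 - <<'E'
from h import *
from plant import bot
c1=bot.camera_info("wrist"); K=c1["mtx"]; im=cv2.imread("pics/w1.png")[:,:,::-1]
c=dict(mtx=K,R=np.array([[-0.11069892, -0.9938529 , -0.00147296],
       [-0.96424227,  0.10704146,  0.24244376],
       [-0.24079577,  0.02825855, -0.97016434]]),t=np.array([-0.15987671,  0.57096353,  0.4580721 ]))
s=bot.read_state(); print(s['clock'],s['ee_pos'],s['tool_rot'],s['qd'].round(3)); print(-c['R'].T@c['t'],-c1['R'].T@c1['t'])
def und(uv):
    uv=np.atleast_2d(np.array(uv,float))
    p=cv2.fisheye.undistortPoints(uv[:,None],K,np.zeros(4))[:,0]
    return p*[K[0,0],K[1,1]]+[K[0,2],K[1,2]]
M=masks(im); M['dark']=cv2.erode((im.max(2)<60).astype(np.uint8),np.ones((3,3)))
M['dark'][:125]=0; M['dark'][235:]=0;M['dark'][:,:140]=0;M['dark'][:,245:]=0
for k,sd,z in (("red",(316,187),.038),("dark",(190,184),.024)):
    h,a=blob(M[k],sd); ce,r=circ(plane(c,und(h),z)); print(k,a,h.mean(0),np.ptp(h,axis=0),ce.round(4),r.round(4))
print(plane(c,und((317,194)),.066))
E
```

```text
1.4 [ 0.58098572 -0.21736843  0.14726712] [ 0.99868921 -0.05102074 -0.00172978 -0.00370816] [ 0.031 -0.037 -0.01   0.053 -0.052  0.081  0.147]
[ 0.64315082 -0.23295516  0.30574318] [ 0.64606142 -0.2247668   0.29995554]
red 5635.0 [319.725 184.5  ] [85. 83.] [ 0.5836 -0.2208] 0.0387
dark 5185.5 [195.74193548 183.70967742] [88. 90.] [ 0.59   -0.0808] 0.0516
[[ 0.58550762 -0.22262586  0.066     ]]
```

Emit:
{"op": "play_rows", "data": {"targets": [[1,6,0,0,0],[1,6,0,0,0],[1,6,0,0,0]]}}

```text
clock: 1.78
ee_pos: [0.5809, -0.2252, 0.148]
tool_rot: [0.999, -0.052, -0.001, -0.003]
ft_force: [0.8, -0.3, 1.0]
width: 0.087
```

```bash
cat >> h.py <<'E'
def und(K,uv):
    uv=np.atleast_2d(np.array(uv,float))
    p=cv2.fisheye.undistortPoints(uv[:,None],K,np.zeros(4))[:,0]
    return p*[K[0,0],K[1,1]]+[K[0,2],K[1,2]]
E
python3 - <<'E'
from h import *
from plant import bot
s=bot.read_state(); c=bot.camera_info("wrist"); K=c["mtx"]; im=bot.snapshot("wrist"); cv2.imwrite("pics/w2.png",im[:,:,::-1])
print(s['ee_pos'],s['tool_rot'],s['qd'].round(3),bot.read_state()['ee_pos'])
M=masks(im); M['dark']=cv2.erode((im.max(2)<60).astype(np.uint8),np.ones((3,3)))
M['dark'][:125]=0; M['dark'][235:]=0;M['dark'][:,:140]=0;M['dark'][:,245:]=0
for k,sd,z in (("red",(316,187),.038),("dark",(190,184),.024)):
    h,a=blob(M[k],sd); ce,r=circ(plane(c,und(K,h),z)); print(k,a,h.mean(0),np.ptp(h,axis=0),ce.round(4),r.round(4))
E
```

```text
[ 0.58090483 -0.2252274   0.14804266] [ 0.9986274  -0.05226263 -0.00130885 -0.0031984 ] [ 0.001 -0.005 -0.003  0.001  0.001 -0.002 -0.001] [ 0.58097696 -0.22513555  0.14812976]
red 5959.5 [319.6   194.825] [88. 86.] [ 0.5806 -0.2235] 0.0393
dark 5584.0 [195.         183.07142857] [91. 89.] [ 0.5869 -0.0844] 0.0525
```

View pics/w2.png

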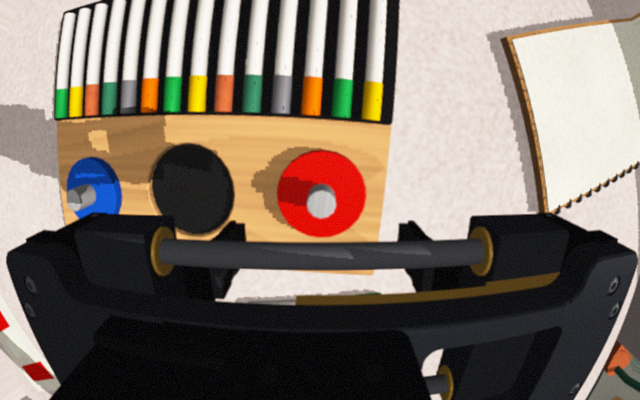

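Red is at (0.5806,-0.2235), matching the fixed cameras. The pocket mask picked up part of the gripper here, so I keep the top and side value for the pocket.

```bash
cat > d.py <<'E'
import sys,numpy as np
from scipy.spatial.transform import Rotation as Ro
from plant import bot
s=bot.read_state(); R=Ro.from_quat(s['tool_rot']); t=np.array(list(map(float,sys.argv[1:4])))
print(s['clock'],s['ee_pos'].round(4),s['ft_force'].round(1),round(s['width'],4)); print('tool z',R.as_matrix()[:,2].round(4),'d mm',(R.inv().apply(t-s['ee_pos'])*1000).round(1))
E
python3 d.py .581 -.224 .05
```

```text
1.825 [ 0.581  -0.2251  0.1481] [ 0.6 -0.4 -0. ] 0.0871
tool z [-0.0021  0.0065 -1.    ] d mm [ 0.2 -0.5 98.1]
```

Emit:
{"op": "play_rows", "data": {"targets": [[0,0,35,0,0],[0,0,65,0,0],[0,-0.5,85,0,0],[0,-0.5,96,0,0],[0,-0.5,97,0,0]]}}

```text
clock: 2.45
ee_pos: [0.5807, -0.2241, 0.051]
tool_rot: [0.999, -0.052, -0.001, -0.003]
ft_force: [-0.1, -0.0, 0.1]
width: 0.087
```

Emit:
{"op": "play_rows", "data": {"targets": [[0,0,0,0,0],[0,0,0,0,0]]}}

```text
clock: 2.7
ee_pos: [0.5813, -0.2243, 0.052]
tool_rot: [0.999, -0.052, -0.001, -0.003]
ft_force: [0.1, 0.7, -1.4]
width: 0.0871
```

```bash
python3 d.py .581 -.224 .05
```

```text
2.7 [ 0.5813 -0.2243  0.052 ] [ 0.1  0.7 -1.4] 0.0871
tool z [-0.001  0.006 -1.   ] d mm [-0.4 -0.3  2. ]
```

Emit:
{"op": "play_rows", "data": {"targets": [[0,0,1,0,1],[0,0,1,0,1],[0,0,1,0,1],[0,0,1,0,1],[0,0,1,0,1]], "newtons": 8}}

```text
clock: 3.32
ee_pos: [0.5813, -0.2244, 0.051]
tool_rot: [0.999, -0.052, -0.001, -0.003]
ft_force: [0.1, -1.2, -0.6]
width: 0.0445
```

```bash
python3 d.py .581 -.224 .05
```

```text
3.325 [ 0.5813 -0.2244  0.051 ] [ 0.1 -1.2 -0.6] 0.0445
tool z [-0.001   0.0061 -1.    ] d mm [-0.4 -0.3  1. ]
```

Emit:
{"op": "play_rows", "data": {"targets": [[0,0,0,0,1],[0,0,0,0,1],[0,0,0,0,1],[0,0,0,0,1],[0,0,0,0,1]]}}

```text
clock: 3.95
ee_pos: [0.5813, -0.2243, 0.051]
tool_rot: [0.999, -0.052, -0.001, -0.003]
ft_force: [1.3, 0.6, -0.4]
width: 0.0239
```

```bash
python3 - <<'E'
from plant import bot
import cv2
for n in ("top","side"): cv2.imwrite(f"pics/{n}1.png",bot.snapshot(n)[:,:,::-1])
E
python3 d.py .595 -.094 .05
```

```text
4.05 [ 0.5813 -0.2243  0.0509] [ 0.3  0.8 -0.8] 0.0235
tool z [-0.0011  0.0061 -1.    ] d mm [   0.  -131.     1.7]
```

View pics/side1.png

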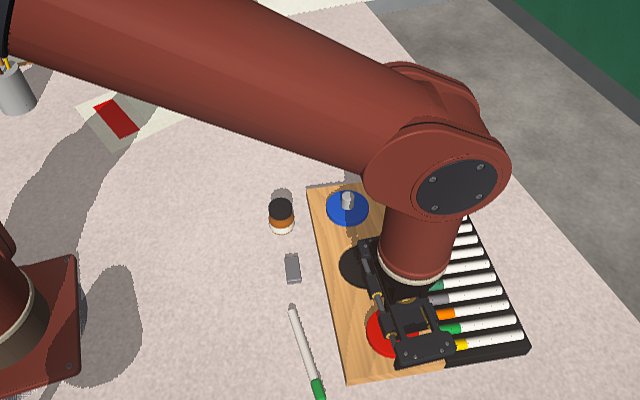

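Emit:
{"op": "play_rows", "data": {"targets": [[0,-8,0.3,0,1],[0,-20,0.4,0,1],[0,-33,0.5,0,1],[0,-46,0.6,0,1],[0,-56,0.7,0,1]]}}

```text
clock: 4.68
ee_pos: [0.5875, -0.1676, 0.0509]
tool_rot: [0.999, -0.052, -0.0, -0.003]
ft_force: [-0.9, -5.3, 3.6]
width: 0.0237
```

```bash
python3 d.py .595 -.094 .0505
```

```text
4.675 [ 0.5875 -0.1676  0.0509] [-0.9 -5.3  3.6] 0.0237
tool z [-6.0e-04  5.7e-03 -1.0e+00] d mm [ -0.2 -74.    0.8]
```

Emit:
{"op": "play_rows", "data": {"targets": [[0,-12,0.1,0,1],[0,-25,0.2,0,1],[0,-38,0.3,0,1],[0,-51,0.3,0,1],[0,-61,0.4,0,1]]}}

```text
clock: 5.3
ee_pos: [0.5937, -0.1055, 0.0506]
tool_rot: [0.999, -0.052, -0.001, -0.003]
ft_force: [0.1, -2.8, 1.4]
width: 0.0237
```

```bash
python3 d.py .595 -.094 .0505
```

```text
5.3 [ 0.5937 -0.1055  0.0506] [ 0.1 -2.8  1.4] 0.0237
tool z [-0.0012  0.0063 -1.    ] d mm [  0.1 -11.6   0.1]
```

Emit:
{"op": "play_rows", "data": {"targets": [[0,-6,0,0,1],[0,-11,0,0,1],[0,-11.5,0,0,1],[0,-11.5,0,0,1]]}}

```text
clock: 5.8
ee_pos: [0.5947, -0.0943, 0.0504]
tool_rot: [0.999, -0.052, -0.001, -0.003]
ft_force: [0.4, -0.3, -4.3]
width: 0.0235
```

```bash
python3 d.py .595 -.094 .0505; python3 - <<'E'
from plant import bot
import cv2
a=cv2.resize(bot.snapshot("side")[150:400,220:560,::-1],None,fx=2,fy=2); cv2.imwrite("pics/s2.png",a)
cv2.imwrite("pics/w3.png",bot.snapshot("wrist")[:,:,::-1])
E
```

```text
5.8 [ 0.5947 -0.0943  0.0504] [ 0.4 -0.3 -4.3] 0.0235
tool z [-0.0015  0.0063 -1.    ] d mm [ 0.3 -0.3 -0. ]
```

View pics/s2.png

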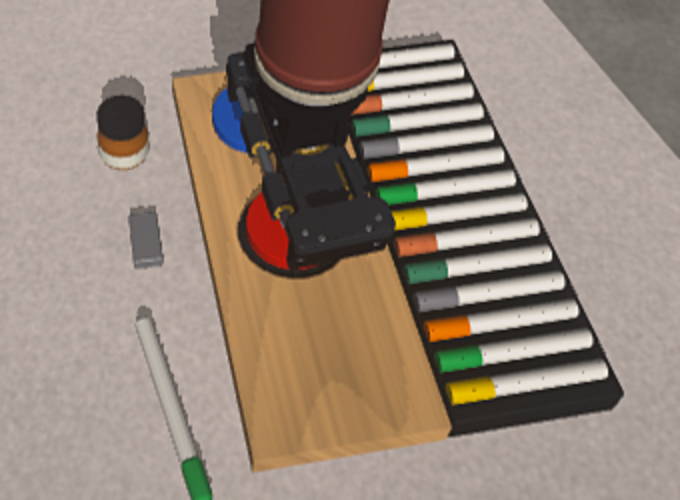

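View pics/w3.png

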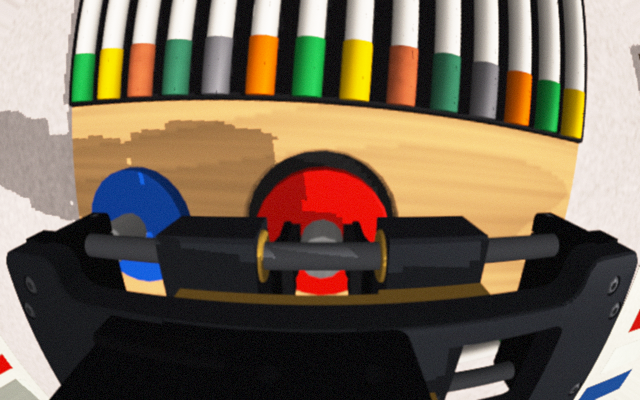

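It carries its own weight now (−4.3 N), so the disc is wholly over the pocket. The wrist view shows a dark rim around the disc's top, from (250,205) to (392,205). I'll check the centring by fitting both circles before I release.

```bash
python3 - <<'E'
from h import *
from plant import bot
c=bot.camera_info("wrist"); K=c["mtx"]; im=cv2.imread("pics/w3.png")[:,:,::-1].astype(int)
r,g,b=im[:,:,0],im[:,:,1],im[:,:,2]
red=(r>70)&(r>2.2*g)&(r>2.2*b); wood=(r>110)&(g>70)&(r-b>40)&(g>.55*r)|((r>60)&(g>.6*r)&(r-b>25))
P,Q=[],[]
for a in np.radians(np.arange(190,351,3)):
    seenr=None; 
    for s in np.arange(30,110,.5):
        x,y=322+s*np.cos(a),232+s*np.sin(a); j,i=int(round(x)),int(round(y))
        if i>212: break
        if red[i,j]: seenr=(x,y)
        if seenr and s>np.hypot(seenr[0]-322,seenr[1]-232) and wood[i,j]:
            P.append(seenr);Q.append((x,y));break
P,Q=np.array(P),np.array(Q); print(len(P))
for p,z in((P,.038),(Q,.024)):
    ce,rr=circ(plane(c,und(K,p),z)); print(ce.round(4),rr.round(4))
    R0=.04 if z>.03 else .048
    from scipy.optimize import least_squares
    w=plane(c,und(K,p),z)[:,:2]; print('fixed r',least_squares(lambda q:np.hypot(*(w-q).T)-R0,ce).x.round(4))
E
```

```text
33
[ 0.5972 -0.0946] 0.0375
fixed r [ 0.5944 -0.0942]
[ 0.596  -0.0934] 0.0456
fixed r [ 0.5933 -0.093 ]
```

Disc and pocket are about 1 mm apart, against an 8 mm margin, so I'm releasing.

Emit:
{"op": "play_rows", "data": {"targets": [[0,0,0,0,0.5],[0,0,0,0,0.4],[0,0,0,0,0.3],[0,0,0,0,0.3],[0,0,0,0,0.3]]}}

```text
clock: 6.52
ee_pos: [0.5948, -0.0945, 0.0506]
tool_rot: [0.999, -0.052, -0.001, -0.003]
ft_force: [-0.4, -0.2, 0.5]
width: 0.0589
```

Emit:
{"op": "play_rows", "data": {"targets": [[0,0,-15,0,0.3],[0,0,-50,0,0.3],[0,0,-100,0,0.3],[0,0,-130,0,0.3],[0,0,-130,0,0.3]]}}

```text
clock: 7.15
ee_pos: [0.5967, -0.0953, 0.1848]
tool_rot: [0.999, -0.052, 0.002, -0.003]
ft_force: [-0.3, 1.0, 0.4]
width: 0.0608
```

```bash
python3 d.py .45 -.30 .2
```

```text
7.15 [ 0.5967 -0.0953  0.1848] [-0.3  1.   0.4] 0.0608
tool z [ 0.0048  0.0052 -1.    ] d mm [-124.7  218.7  -17. ]
```

Moving the arm aside to get a clear view.

Emit:
{"op": "play_rows", "data": {"targets": [[-20,45,-17,0,0.3],[-45,90,-17,0,0.3],[-70,135,-17,0,0.3],[-100,185,-17,0,0.3],[-125,220,-17,0,0.3]]}}

```text
clock: 7.78
ee_pos: [0.4474, -0.3033, 0.1997]
tool_rot: [0.999, -0.053, 0.002, -0.003]
ft_force: [0.3, -0.1, -0.0]
width: 0.0612
```

Emit:
{"op": "play_rows", "data": {"targets": [[0,0,0,0,0.3],[0,0,0,0,0.3]]}}

```text
clock: 8.02
ee_pos: [0.4474, -0.3028, 0.1995]
tool_rot: [0.999, -0.053, 0.002, -0.003]
ft_force: [-0.1, 0.1, -0.6]
width: 0.061
```

```bash
python3 - <<'E'
from h import *
from plant import bot
for n,x in (("side",(220,150)),("top",(240,10))):
    im=bot.snapshot(n); cv2.imwrite(f"pics/{n}3full.png",im[:,:,::-1]); a=cv2.resize(im[x[1]:x[1]+250,x[0]:x[0]+340,::-1],None,fx=2,fy=2); cv2.imwrite(f"pics/{n}3.png",a)
    M=masks(im);c=bot.camera_info(n)
    for k,sd,z in (("red",(392,158) if n=="top" else (366,266),.030),("blue",(319,147) if n=="top" else (347,208),.038)):
        h,A=blob(M[k],sd); ce,r=circ(plane(c,h,z)); print(n,k,A,ce.round(4),r.round(4))
print(bot.read_state()['ee_pos'],bot.read_state()['ft_force'])
E
```

```text
side red 500.0 [0.2106 0.4328] 0.0543Traceback (most recent call last):
  File "<stdin>", line 7, in <module>
  File "h.py", line 14, in blob
    c=min(cs,key=lambda c:np.hypot(*(cv2.convexHull(c)[:,0].mean(0)-seed)) if len(c)>12 else 1e9)
ValueError: min() iterable argument is empty
```

View pics/side3.png

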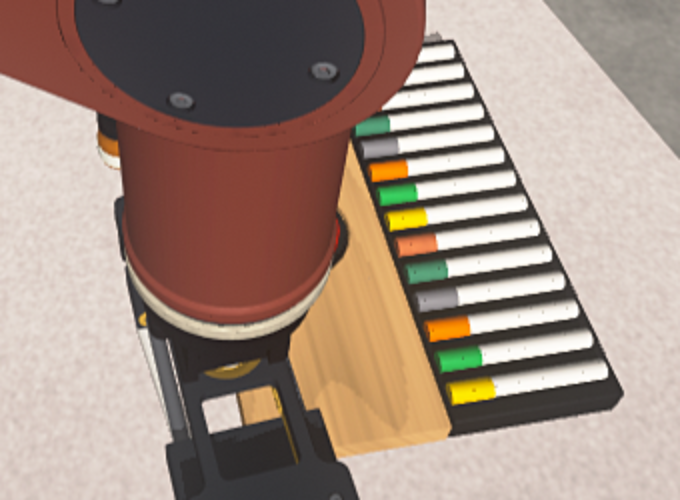

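The arm still blocks the side camera, so I'll move it further back towards the start.

Emit:
{"op": "play_rows", "data": {"targets": [[-32,50,0,0,0.3],[-65,100,0,0,0.3],[-98,150,0,0,0.3],[-130,200,0,0,0.3],[-163,250,0,0,0.3]]}}

```text
clock: 8.7
ee_pos: [0.2606, -0.5344, 0.1974]
tool_rot: [0.999, -0.05, 0.002, -0.003]
ft_force: [1.6, -0.1, -0.0]
width: 0.0608
```

Emit:
{"op": "play_rows", "data": {"targets": [[-20,35,0,0,0.3],[-55,80,0,0,0.3],[-55,80,0,0,0.3]]}}

```text
clock: 9.07
ee_pos: [0.1944, -0.6107, 0.1959]
tool_rot: [0.999, -0.053, 0.001, -0.003]
ft_force: [0.7, 1.1, -0.2]
width: 0.0611
```

```bash
python3 - <<'E'
from h import *
from plant import bot
for n,x in (("side",(220,150)),("top",(240,10))):
    im=bot.snapshot(n); cv2.imwrite(f"pics/{n}4full.png",im[:,:,::-1]); a=cv2.resize(im[x[1]:x[1]+250,x[0]:x[0]+340,::-1],None,fx=2,fy=2); cv2.imwrite(f"pics/{n}4.png",a)
    M=masks(im);c=bot.camera_info(n)
    for k,sd,z in (("red",(392,158) if n=="top" else (366,266),.030),("blue",(319,147) if n=="top" else (347,208),.038)):
        try:
            h,A=blob(M[k],sd); ce,r=circ(plane(c,h,z)); print(n,k,A,ce.round(4),r.round(4))
        except Exception as e: print(n,k,e)
print(bot.read_state()['ee_pos'],bot.read_state()['ft_force'])
E
```

```text
side red 1536.5 [ 0.5914 -0.0987] 0.0417
side blue 921.5 [0.6061 0.0237] 0.0415
top red 1142.5 [ 0.5948 -0.0941] 0.039
top blue 1204.0 [0.6094 0.0295] 0.0389
[ 0.19905109 -0.60792639  0.19612355] [ 1.18973115 -0.53453579  0.92685163]
```

View pics/side4.png

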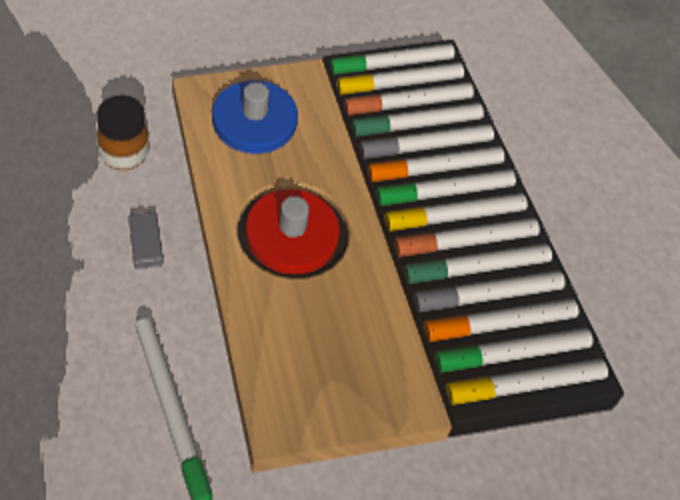

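View pics/top4.png

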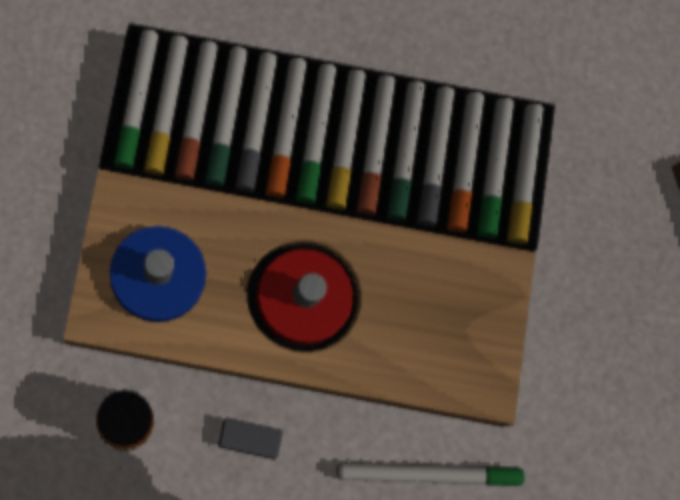

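The red disc sits centred in the pocket with a dark rim all round: side crop (294,232), top crop (306,297). Assuming a seated height of 30 mm, the two cameras disagree by the same offset they showed for the pocket earlier. Blue, jar, eraser and marker haven't moved. One hold to let the arm settle, then I'll hand in.

Emit:
{"op": "play_rows", "data": {"targets": [[0,0,0,0,0.3],[0,0,0,0,0.3],[0,0,0,0,0.3]]}}

```text
clock: 9.55
ee_pos: [0.1998, -0.6076, 0.1963]
tool_rot: [0.999, -0.049, 0.002, -0.004]
ft_force: [0.2, -0.2, -0.2]
width: 0.0608
```

```bash
python3 -c "
from plant import bot
print(bot.read_state()['qd'].round(3)); print(bot.close_job())"
```

```text
[ 0.008  0.     0.004 -0.002  0.001  0.     0.   ]
the job is handed in; nothing more can be done
None
```

The red weight is in the pocket and the job is handed in at about 9.6 s. I gripped its knob at 8 N and slid it 131 mm along the deck. Over the pocket I opened the fingers so it dropped in, then moved the arm clear.

**During the slide:** force readings at the pauses showed light downward pressure and about 3–5 N of drag. The exception was the last pause, over the pocket just before release, where the gripper held the weight (about 4 N).

**Last checks:**
- **Red weight:** the top camera puts it at (0.595, -0.094), within 1 mm of the measured pocket centre, and both views show an even dark rim around it.
- **Seated height:** the pictures fit a disc lying flat on the pocket's floor, but I did not measure its height or tilt directly.
- **Other objects:** the blue weight measured the same as at the start. The jar, eraser and marker look unmoved, judged by eye only.
- **Arm:** it is far from everything and at rest apart from slight settling.

**Disagreements:**
- **Side and top cameras:** they differ by 3–6 mm in absolute position. The difference is nearly the same for the pocket and the red weight, so I aimed by the offset between them.
- **Wrist camera:** two fits were unusable for the pocket, one from motion blur and one from the gripper in the mask, so I ignored them. A later fit, just before release, put the weight and pocket about 1 mm apart.

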